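# Hold a spring clip gaping over the label card in the cutting tray

## Task

Lift the clear hinged cover of the grey cutting tray by its tab and lay it back gently on its stop, then take the steel spring clip from its wooden block. Squeeze its levers so that the jaws gape at least 15 mm, lower it astride the middle of the top edge of the white label card inside the tray, one jaw each side with the tips well below the edge (at least a centimetre) and the card not touched, and finish while still holding it there, open, so that I can slip a photo in. Leave the cover open and the other things on the stand where they are.

Things in the scene. Friction and masses are not known exactly. Their poses are not given: they have to be found in the camera images.
- tray: Grey plastic cutting tray, open box 140 (x) x 200 (y) x 100 mm high, walls 4 mm, fixed. Origin: centre of its underside; x points from its front (tab side) to its hinge side, y along the hinge, z up.
- cover (a joint): Angle of the tray's clear cover (140 x 200 x 4 mm panel, about 0.18 kg, grey rim) about the hinge on the tray's far top rim: 0 = shut, lying on the rim; grows as the tab rises; 1.80 rad = stop, leaning back a little past upright. Light hinge friction: let go before upright it falls shut, past about 1.65 it sinks back onto the stop by itself and stays.
- cover_hinge (a point): Point on the hinge axis, middle of the tray's far top rim, 100 mm above the stand top; the axis runs along the tray's y.
- cover_tab (a point): Grip point of the cover's pull tab: grey bar 14 mm wide (tray y) x 10 mm thick, sticking 42 mm out beyond the middle of the cover's front edge; the point is 168 mm from the hinge axis and 5 mm above the cover's underside plane, and moves with the cover. Pinch its 14 mm width from above; it can turn between the pads as the cover swings, so the gripper may keep pointing down.
- card: Terracotta-coloured foot (30 x 80 x 18 mm) in the tray with the white label card upright in it; fixed. Origin: centre of the foot's underside on the tray's floor; x is across the card (its thin direction), y along its edge, z up.
- card_edge (a point): Middle of the card's horizontal top edge. The card is 3 mm thick (x), 70 mm wide (y), and its top edge is about 6 mm below the tray's rim; 72 mm of card stand above the foot.
- clip_center (a point): Pivot pin, half-way up the steel spring clip (100 mm tall, 36 mm wide along y, 0.06 kg), which stands jaws down, levers up. z up, x across the levers (gaping direction), y along the pin; a half turn about z changes nothing. Jaw tips 50 mm below. 46 mm above the pin are the rolled lever ends (8 mm bars along y), shut 52 mm over their outsides: squeeze these from above, closing along x.
- jaw_a (a joint): Opening angle q of the clip's +x arm: 0 shut, 0.36 rad its limit. Springs shut. Each jaw (6 mm thick) tip moves out about 50 sin q mm: 0.28 on both gives a 30 mm gape. The levers' outside width is 2(4 + 22 cos q - 46 sin q) mm, 25 mm at 0.28; their ends stand 46 cos q + 22 sin q mm above the pin. Needs about 5 N on each lever to start opening, 10 N at 0.3.
- jaw_b (a joint): Opening angle of the arm on the clip's -x side, the same way; opens equally with jaw_a.
- tip_a (a point): Inner lower edge, mid-width, of the +x jaw: the tip of the jaw.
- tip_b (a point): The same on the -x jaw. The two tips are 3 mm apart when shut.
- clip_block: Wooden block 60 (x) x 80 (y) x 24 mm, fixed, whose recess (28 x 52 mm, floor 12 mm above the stand top) the clip stands in; clip and block are aligned. Origin: centre of its underside. A clip opened fully while still in the recess meets its sides: squeeze a little, lift, then squeeze on.
- clip: The whole spring clip as a body; origin at the middle of its jaw tips' level (50 mm below the pin), axes as for clip_center.
- root_hook: Bystander, leave it alone: root hook, wooden handle and steel hook, 220 mm, lying. Origin: its underside's centre.
- tweezers: Bystander, leave it alone: bamboo tweezers, 155 mm long, lying between tray and block. Origin: its underside's centre.
- wire_roll: Bystander, leave it alone: roll of copper wire, ring 56 mm across, 22 mm high. Origin: its underside's centre.
- clay_pot: Bystander, leave it alone: small terracotta pot, 80 mm across, 70 mm high. Origin: its underside's centre.
- tea_mug: Bystander, leave it alone: white mug, 76 mm across, 85 mm high. Origin: its underside's centre.
- soil_brush: Bystander, leave it alone: soil brush, lying. Origin: its underside's centre.
Mind the look-alikes: they are no part of the job. What is meant by the clip is not purple, and is the smaller of those in its own colour.

How it is judged:
On the way, in this order (a step that is already met when the one before it is completed fails the run):
1. the cover rests open at its stop (value of joint cover above 1.7 rad and velocity of joint cover between -0.1 and 0.1 rad/s), for 0.2 s.
2. the clip is lifted off its block in the gripper, with the cover open (height (world z) of clip_center above 0.1 m and contact force between the fingers and clip above 1 N and value of joint cover above 1.6 rad), for 0.2 s.
At the end, for the whole second after the job is handed in: Cover open over 1.6 rad; clip held still in the fingers (over 2 N), tips over 14 mm apart, one each side of the card (over 4 mm from its mid-plane), over 6 mm below its top edge, within 18 mm of the edge's middle; clip touches neither card nor tray (under 0.5 N) (value of joint cover above 1.6 rad and ((x of tip_a in the frame of card_edge above 0.004 m and x of tip_b in the frame of card_edge below -0.004 m) or (x of tip_b in the frame of card_edge above 0.004 m and x of tip_a in the frame of card_edge below -0.004 m)) and distance between tip_a and tip_b above 0.014 m and z of each of tip_a, tip_b in the frame of card_edge below -0.006 m and y of tip_a in the frame of card_edge between -0.018 and 0.018 m and y of tip_b in the frame of card_edge between -0.018 and 0.018 m and contact force between the fingers and clip above 2 N and contact force between clip and card below 0.5 N and contact force between clip and tray below 0.5 N and linear speed of clip below 0.03 m/s); the arm keeps its last pose, push and grip.
It fails at once if the cover is thrown against its stop or dropped shut ((value of joint cover above 1.45 rad and velocity of joint cover above 1.3 rad/s) or velocity of joint cover below -2.5 rad/s).
It fails at once if the card is pressed or pinched hard (contact force between clip and card above 10 N).
It fails at once if another thing on the stand is shifted (distance of any of root_hook, tweezers, wire_roll, clay_pot, tea_mug, soil_brush from where it was at the start of the episode above 0.03 m).
It also fails if it takes over 67 s, if anything falls off the work surface, if the arm or the gripper's body presses on something with over 40 N, if the wrist force passes 120 N, or if a joint passes its speed limit or range.

## Robot

A 6-joint arm with a two-finger parallel gripper is mounted at the origin on the work surface. World frame = base frame: x ahead of the robot, y to its left, z up, the work surface at z = 0. Lengths are in m, angles in rad, forces in N, time in s.
With the tool pointing down it reaches from about 0.325 to 0.875 m from the base axis. Payload 4.4 kg.
Tool frame: the origin (TCP) lies between the finger pads; the fingertips stand 14 mm ahead of it and the grasp point (between the pads) lies 5 mm behind it; z points along the fingers, y is the line along which they close (so a half turn about z gives the same grasp; the last joint's range is limited). The gripper opens to 85 mm and grips with 20 to 120 N. Pads are 22 mm wide; open, the fingers measure 114 mm over their backs; the gripper's body (76 mm by 85 mm) begins 54 mm behind the grasp point. The pads swing forward as they close: fully open they stand 13 mm farther back than shut.
Start: joints at [1.002, 0.207, 1.542, -0, 1.393, -0.15], TCP at [0.234, 0.525, 0.245] pointing down, gripper open.
Joint ranges: [-2.73, 2.73], [-0.86, 2.22], [0.23, 2.46], [-1.11, 4.25], [0.08, 2.63], [-2.82, 2.82]. Speed limits (rad/s): [2.79, 2.79, 3.14, 3.14, 3.14, 3.14].

## Interface

Orientations are given as a unit quaternion [w, x, y, z].
In Python, from rig import manip gives the robot as it stands. The module is installed in compiled form; this text tells all that it offers.
- The arm moves only by the tool play_rows, never from a script. Its argument "steps" is a list of rows, each a list of 5 numbers: the shift along the tool's x, y, z in units of 30 mm (1.0 is 30 mm), then the turn about the tool's z in units of 10 degrees (1.0 is 10 degrees), then the opening, from 0 (shut) to 1 (fully open). In form: [[x, y, z, spin, claw], ...]. A call has 1 to 10 rows; each row is the pose to reach, as a shift and turn from the pose commanded when the call began, along the tool's axes at that moment; what a row does not reach only later rows make up. A row lasts 1/8 s, in which the tool goes at most 62.5 mm and 10.7 degrees, less where a joint would pass 70% of its speed; a pose out of reach is approached as far as the arm can. A call with a gripper value outside its range is refused whole. The fingers move at their own pace and stop on an object; "force" is the grip in N (left out, the last holds). Time passes only in rows, so rows that repeat a pose let the fingers close. It gives the time, the measured TCP pose, the force, the opening and the grip force at its end, in the units of the state.
- manip.state(): the state, without advancing time (a new reading comes with each control period).
- manip.get_image(name): name is "scene" or "side" or "wrist"; returns a dict with "pixels" (384x512x3 uint8, red, green, blue), "K" (3x3 intrinsics, pixels), "origin" and "orientation" of the camera in the world. Camera axes: x right, y up, looking along -z (the intrinsics and any distortion apply to the point x, -y, -z); pixel columns grow to the right and rows downward; lengths in m; the calibration is good to about 2 mm. The wrist camera is an equidistant fisheye: a pixel r from the principal point sees the ray r / f radians off the axis. A picture is of the moment at which its call begins. There is no depth.
- manip.close_job(): hands the job in; it is judged then, once.
The state is a dict: "time_s": time; "q": joint angles; "joint_vel": joint speeds; "tau": joint torques, N m; "position": TCP position; "tcp_rot": TCP orientation; "wrist_force": force on the tool from outside, world axes, zero at the start; "wrist_torque": the same for the moment, N m; "opening": finger opening in m; "grasp_force": force on a finger pad.
Only numpy, scipy, OpenCV 4.12 (cv2) and the standard library are available. Lean on these libraries where they do the work, as an engineer would, in place of code of your own. Each camera call takes 0.05 s, during which the arm holds its last target. There are 200 camera calls.

## Working session

There is one attempt and no reset: what is moved stays moved. The work goes in short steps, Python scripts to look and compute and a tool call to move; the robot and the scene stay as the last step left them, time stands still between calls to the robot, and variables do not carry over. Pictures are saved under pics/ and viewed, at most 10 in all, crops included, and the job is handed in when it is done.

Besides the shell and the picture viewer there is one more tool, called after "Request:" as name(argument=value, ...), one argument or row to a line, values as JSON. play_rows: Moves the arm, as the interface text tells. Its arguments: {"type":"object","properties":{"steps":{"type":"array"},"force":{"type":"number"}},"required":["steps"]}

```bash
mkdir -p pics; cat > h.py <<'E'
import numpy as np, cv2
from rig import manip
from scipy.spatial.transform import Rotation as R
def Rq(q): return R.from_quat([q[1],q[2],q[3],q[0]]).as_matrix()
def ray(im,u,v,fish=False):
    K=np.array(im["K"]); x=(u-K[0,2])/K[0,0]; y=(v-K[1,2])/K[1,1]
    if fish:
        r=np.hypot(x,y); s=np.sin(r)/r if r>1e-9 else 1; d=np.array([x*s,-y*s,-np.cos(r)])
    else: d=np.array([x,-y,-1.])
    d=Rq(im["orientation"])@d; return np.array(im["origin"]),d/np.linalg.norm(d)
def onz(im,u,v,z,fish=False):
    o,d=ray(im,u,v,fish); return o+d*(z-o[2])/d[2]
def proj(im,p,fish=False):
    K=np.array(im["K"]); c=Rq(im["orientation"]).T@(np.array(p)-np.array(im["origin"])); x,y,z=c[0],-c[1],-c[2]
    if fish:
        r=np.hypot(x,y); t=np.arctan2(r,z); k=t/r; return np.array([K[0,0]*x*k+K[0,2],K[1,1]*y*k+K[1,2]])
    return np.array([K[0,0]*x/z+K[0,2],K[1,1]*y/z+K[1,2]])
def save(im,n,s=1.5): cv2.imwrite('pics/'+n,cv2.resize(im["pixels"][:,:,::-1],None,fx=s,fy=s,interpolation=cv2.INTER_CUBIC))
def tri(a,b):
    (o1,d1),(o2,d2)=a,b
    A=np.stack([d1,-d2],1); t=np.linalg.lstsq(A,o2-o1,rcond=None)[0]
    p,q=o1+t[0]*d1,o2+t[1]*d2; return (p+q)/2,np.linalg.norm(p-q)
E
python3 - <<'E'
from h import *
import pickle
d={}
for n in("scene","side","wrist"):
    d[n]=manip.get_image(n); save(d[n],n+'0.png'); print(n,d[n]["origin"],d[n]["orientation"],d[n]["K"])
pickle.dump(d,open('i0.pkl','wb')); print(manip.state())
E
```

```text
scene [1.46090036 0.20534916 0.7156013 ] [0.55216023 0.29390923 0.37166229 0.68600553] [[356.5299532    0.         258.87005227]
 [  0.         356.5299532  190.58389916]
 [  0.           0.           1.        ]]
side [ 0.27100787 -0.74985299  0.76587649] [ 0.89220089  0.40665085 -0.07297904 -0.1824465 ] [[369.30643807   0.         255.81440483]
 [  0.         369.30643807 193.05201541]
 [  0.           0.           1.        ]]
wrist [0.17063165 0.55358939 0.37388388] [ 0.83022313 -0.11665096 -0.07472996  0.53994216] [[297.31863964   0.         253.31434261]
 [  0.         297.31863964 189.73232944]
 [  0.           0.           1.        ]]
{'time_s': 0.15, 'q': array([ 1.00149784e+00,  2.07299325e-01,  1.54264022e+00,  4.62411841e-05,
        1.39349272e+00, -1.50497470e-01]), 'joint_vel': array([-0.00203853, -0.00092906, -0.00434518, -0.00048844, -0.00083569,
        0.00055949]), 'tau': array([ 3.28305696e-04, -3.83511579e+01, -2.92038757e+01, -1.64064991e-04,
        6.64915249e-03, -1.11395130e-05]), 'position': array([0.23352111, 0.52482758, 0.24434301]), 'tcp_rot': array([-3.45232794e-04,  2.07877465e-01,  9.78154442e-01, -8.52863249e-04]), 'wrist_force': array([ 0.59061455, -0.65310093, -0.44908635]), 'wrist_torque': array([ 0.03204142, -0.0014635 , -0.02930267]), 'grasp_force': 0.0, 'opening': 0.08554503888721138}
```

View pics/scene0.png

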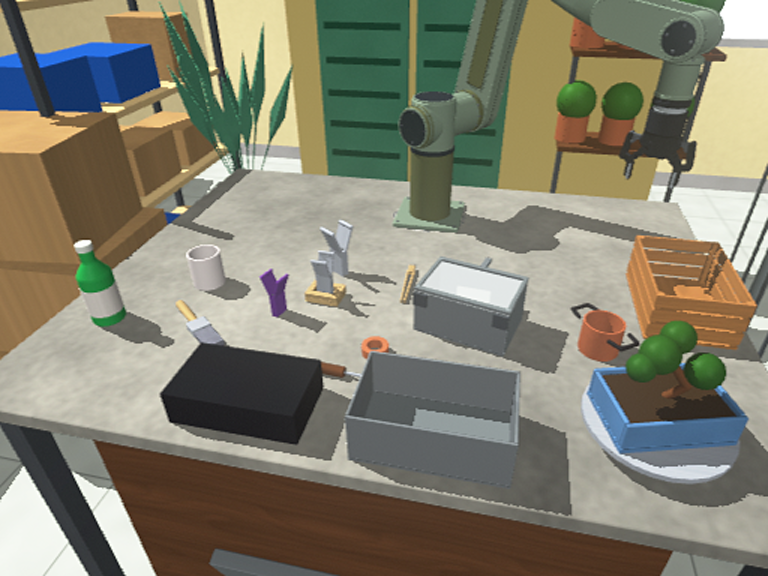

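View pics/side0.png

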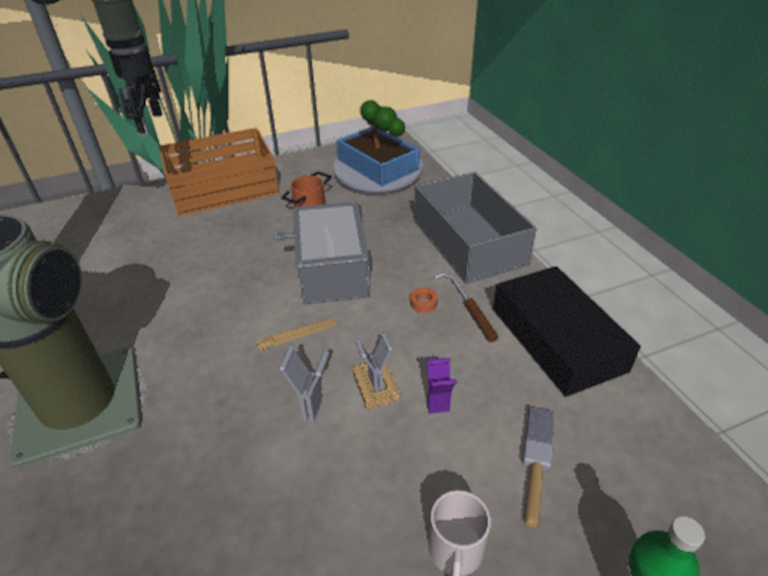

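The scene view shows the covered tray at (470,300) with its tab at (487,263) facing the robot, and the small clip in its block at (325,275). The big clip stands behind it at (338,250). In the side view the tab is at (285,237) and the block at (377,385).

```bash
python3 - <<'E'
import pickle; from h import *
d=pickle.load(open('i0.pkl','rb'))
a=d["scene"]["pixels"][140:240,190:360,::-1]; b=d["side"]["pixels"][125:285,165:275,::-1]
A=cv2.resize(a,None,fx=4.6,fy=4.6,interpolation=cv2.INTER_CUBIC); cv2.imwrite('pics/cs.png',A)
B=cv2.resize(b,None,fx=3.7,fy=3.7,interpolation=cv2.INTER_CUBIC); cv2.imwrite('pics/cd.png',B)
E
```

```text
(no output)
```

View pics/cs.png

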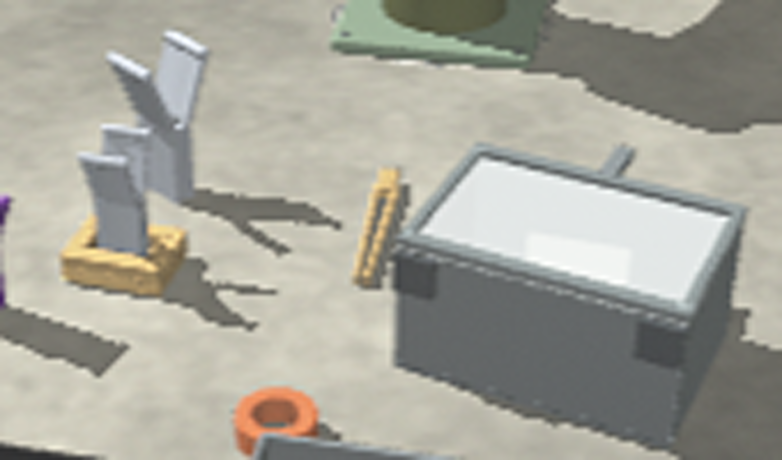

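View pics/cd.png

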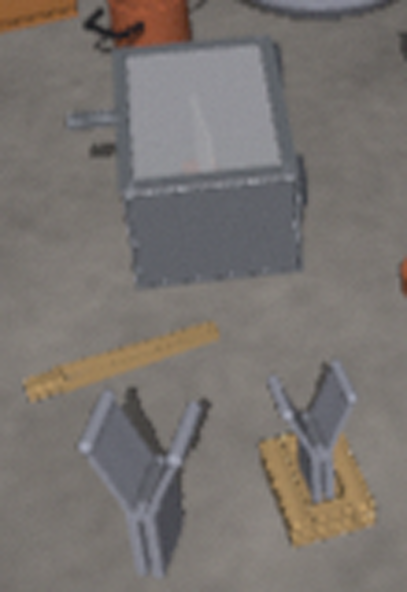

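The crops show the cover corners, the tab tip (scene crop 630,148; side crop 70,120), the block corners and the clip's lever bars. Now I'll convert these to positions.

```bash
python3 - <<'E'
import pickle; from h import *
d=pickle.load(open('i0.pkl','rb')); S,D=d["scene"],d["side"]
s=lambda u,v:(190+u/4.6-.4,140+v/4.6-.4); t=lambda u,v:(165+u/3.7-.4,125+v/3.7-.4)
np.set_printoptions(precision=4,suppress=True)
pairs=dict(FN=((480,146),(122,190)),FF=((745,208),(117,42)),HF=((690,318),(276,38)),HN=((397,240),(298,178)),tabend=((630,148),(70,120)))
for k,(a,b) in pairs.items():
    a,b=s(*a),t(*b); print(k,onz(S,*a,.104),onz(D,*b,.104),*tri(ray(S,*a),ray(D,*b)))
for n,a in dict(l=(64,255),r=(186,232),f=(158,283)).items(): print('blk scene',n,onz(S,*s(*a),.024))
for n,a in dict(tl=(261,443),tr=(345,430),br=(377,512),bl=(296,540)).items(): print('blk side',n,onz(D,*t(*a),.024))
for n,a in dict(fa=(82,160),fb=(126,162),ra=(104,128),rb=(148,132)).items(): print('lev scene',n,onz(S,*s(*a),.110))
for n,a in dict(la=(272,380),ra=(331,367),rb=(352,400),lb=(292,415)).items(): print('lev side',n,onz(D,*t(*a),.110))
E
```

```text
FN [0.4177 0.0901 0.104 ] [0.426  0.0897 0.104 ] [0.4249 0.0896 0.1064] 0.003999651201634497
FF [0.4642 0.2808 0.104 ] [0.4807 0.2985 0.104 ] [0.4778 0.2805 0.1138] 0.002884205377504163
HF [0.6022 0.248  0.104 ] [0.6135 0.2458 0.104 ] [0.6114 0.2457 0.1074] 0.006277313596504815
HN [0.5533 0.0527 0.104 ] [0.5572 0.048  0.104 ] [0.5566 0.0514 0.104 ] 0.00496458964328485
tabend [0.398 0.198 0.104] [0.412  0.1981 0.104 ] [0.4103 0.1965 0.1083] 0.005797070104963571
blk scene l [ 0.5065 -0.2088  0.024 ]
blk scene r [ 0.4572 -0.1278  0.024 ]
blk scene f [ 0.5269 -0.1286  0.024 ]
blk side tl [ 0.456  -0.1299  0.024 ]
blk side tr [ 0.5156 -0.1425  0.024 ]
blk side br [ 0.5069 -0.2188  0.024 ]
blk side bl [ 0.4481 -0.2186  0.024 ]
lev scene fa [ 0.5066 -0.1866  0.11  ]
lev scene fb [ 0.5028 -0.1546  0.11  ]
lev scene ra [ 0.4591 -0.1861  0.11  ]
lev scene rb [ 0.4581 -0.1522  0.11  ]
lev side la [ 0.4601 -0.1534  0.11  ]
lev side ra [ 0.5003 -0.1581  0.11  ]
lev side rb [ 0.5014 -0.191   0.11  ]
lev side lb [ 0.461  -0.1875  0.11  ]
```

Request:
play_rows(
  steps=[
    [-1.3,-1,0,-0.1,1],
    [-2.6,-1.9,0,-0.2,1],
    [-3.9,-2.9,0,-0.4,1],
    [-5.2,-3.9,0,-0.5,1],
    [-6.5,-4.9,0.3,-0.6,1],
    [-7.8,-5.8,0.6,-0.8,1],
    [-9,-6.8,1,-0.9,1],
    [-10.2,-7.7,1.3,-1,1],
    [-10.2,-7.7,1.3,-1,1],
    [-10.2,-7.7,1.3,-1,1],
  ],
  force=30,
)

```text
time_s: 1.4
position: [0.4192, 0.19, 0.2062]
tcp_rot: [-0.0, 0.122, 0.993, 0.0]
wrist_force: [-0.1, 0.2, 0.7]
opening: 0.0854
grasp_force: 0.0
```

```bash
python3 - <<'E'
from h import *; import pickle
im=manip.get_image("wrist"); save(im,'w1.png'); pickle.dump(im,open('w1.pkl','wb')); s=manip.state(); print(s['time_s'],s['position'],s['tcp_rot'])
R_=Rq(s['tcp_rot']); print(R_)
print(proj(im,[.419,.19,.105],True)*1.5, proj(im,s['position'],True)*1.5)
E
```

```text
1.45 [0.41911368 0.19044817 0.20632141] [-1.58175322e-04  1.21561636e-01  9.92583852e-01  2.00293923e-04]
[[-9.70445487e-01  2.41320297e-01 -2.65308426e-04]
 [ 2.41320171e-01  9.70445457e-01  4.36073130e-04]
 [ 3.62700654e-04  3.59160926e-04 -9.99999870e-01]]
[378.84873962 290.01269747] [379.65619225 378.60082631]
```

View pics/w1.png

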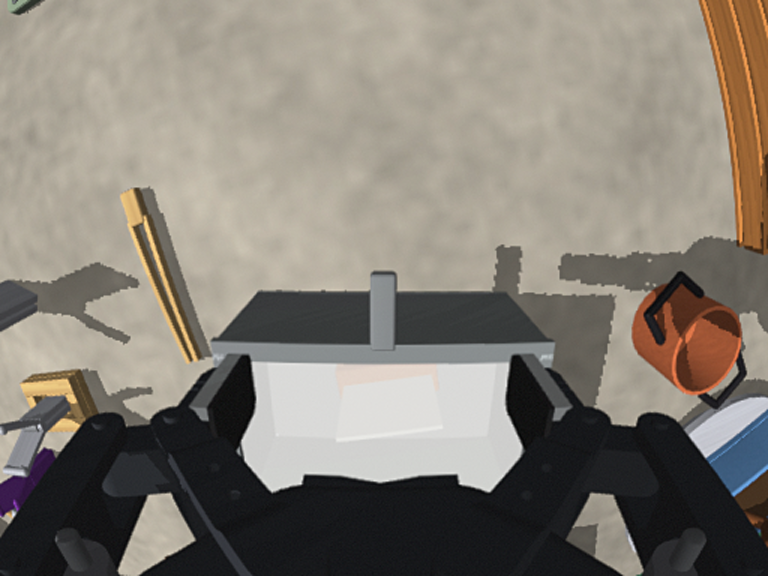

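The tab runs in the wrist view from its end (383,272) to the cover's front edge (383,345). The front edge spans (222,341) to (548,341).

```bash
python3 - <<'E'
from h import *; import pickle
im=pickle.load(open('w1.pkl','rb'))
for n,u,v,z in[('end',383,272,.11),('base',383,348,.11),('L',222,341,.1),('R',548,341,.1)]: print(n,onz(im,u/1.5,v/1.5,z,True))
E
```

```text
end [0.40855377 0.19485439 0.11      ]
base [0.45057401 0.18448671 0.11      ]
L [0.42881322 0.09051258 0.1       ]
R [0.47646911 0.28088298 0.1       ]
```

Request:
play_rows(
  steps=[
    [-0.1,0.05,0.7,0,0.6],
    [-0.1,0.05,1.4,0,0.6],
    [-0.1,0.05,2.1,0,0.6],
    [-0.1,0.05,2.8,0,0.6],
    [-0.1,0.05,3.5,0,0.6],
    [-0.1,0.05,3.5,0,0.6],
    [-0.1,0.05,3.5,0,0],
    [-0.1,0.05,3.5,0,0],
    [-0.1,0.05,3.5,0,0],
    [-0.1,0.05,3.5,0,0],
  ],
  force=30,
)

```text
time_s: 2.7
position: [0.4235, 0.1905, 0.1025]
tcp_rot: [0.001, 0.122, 0.993, 0.0]
wrist_force: [-1.9, -2.1, 7.0]
opening: 0.0132
grasp_force: 32.3
```

Request:
play_rows(
  steps=[
    [-0.03,0,-0.44,0,0],
    [-0.1,0,-0.88,0,0],
    [-0.2,0,-1.31,0,0],
    [-0.33,0,-1.73,0,0],
    [-0.5,0,-2.14,0,0],
    [-0.7,0,-2.53,0,0],
    [-0.93,0,-2.91,0,0],
    [-1.19,0,-3.27,0,0],
    [-1.48,0,-3.6,0,0],
    [-1.8,0,-3.92,0,0],
  ],
)

```text
time_s: 3.95
position: [0.4751, 0.1773, 0.2193]
tcp_rot: [-0.001, 0.122, 0.993, -0.0]
wrist_force: [-0.9, -0.8, -2.8]
opening: 0.0137
grasp_force: 32.6
```

Request:
play_rows(
  steps=[
    [-0.33,0,-0.28,0,0],
    [-0.7,0,-0.54,0,0],
    [-1.07,0,-0.77,0,0],
    [-1.47,0,-0.96,0,0],
    [-1.88,0,-1.13,0,0],
    [-2.3,0,-1.26,0,0],
    [-2.63,0,-1.33,0,0],
    [-2.95,0,-1.39,0,0],
    [-3.28,0,-1.43,0,0],
    [-3.62,0,-1.44,0,0],
  ],
)

```text
time_s: 5.2
position: [0.5815, 0.1503, 0.2626]
tcp_rot: [0.0, 0.122, 0.993, -0.001]
wrist_force: [-4.1, -4.6, 2.4]
opening: 0.0133
grasp_force: 36.9
```

Request:
play_rows(
  steps=[
    [-0.28,0,0,0,0],
    [-0.55,0,0.01,0,0],
    [-0.83,0,0.04,0,0],
    [-1.1,0,0.08,0,0],
    [-1.25,0,0.11,0,0],
    [-1.4,0,0.15,0,0],
    [-1.48,0,0.17,0,0],
    [-1.48,0,0.17,0,0],
  ],
)

```text
time_s: 6.2
position: [0.625, 0.1393, 0.2578]
tcp_rot: [0.001, 0.122, 0.993, -0.001]
wrist_force: [-1.4, -4.8, 1.5]
opening: 0.0135
grasp_force: 39.4
```

Request:
play_rows(
  steps=[
    [0,0,0,0,0.3],
    [0,0,0,0,0.6],
    [0,0,0,0,0.8],
    [0,0,0,0,0.8],
    [0,0,-0.5,0,0.8],
    [0,0,-1.2,0,0.8],
    [0,0,-2,0,0.8],
    [0,0,-2,0,0.8],
  ],
)

```text
time_s: 7.2
position: [0.6253, 0.1407, 0.3211]
tcp_rot: [0.004, 0.122, 0.993, 0.001]
wrist_force: [-0.2, -0.1, -0.1]
opening: 0.068
grasp_force: 0.0
```

```bash
python3 - <<'E'
from h import *; import pickle
d={n:manip.get_image(n) for n in("scene","side","wrist")}; pickle.dump(d,open('i2.pkl','wb'))
a=d["scene"]["pixels"][90:240,190:370,::-1]; b=d["side"]["pixels"][95:215,180:270,::-1]
A=cv2.resize(a,None,fx=2.5,fy=2.5,interpolation=cv2.INTER_CUBIC); B=cv2.resize(b,None,fx=375/120,fy=375/120,interpolation=cv2.INTER_CUBIC)
cv2.imwrite('pics/o2.png',np.hstack([A,B[:375]])); s=manip.state(); print(s['position'],s['time_s'])
E
```

```text
[0.62317907 0.14045898 0.31622399] 7.35
```

View pics/o2.png

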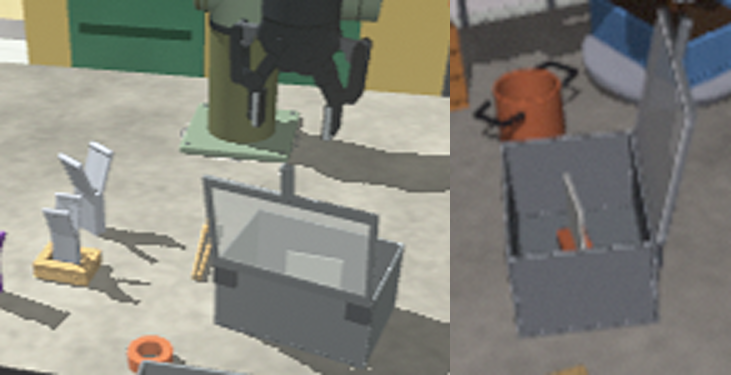

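The cover rests on its stop. In the side crop the card's top edge runs from (567,175) to (587,240). Next I go above the clip.

Request:
play_rows(
  steps=[
    [0.3,-1.3,0,0.9,0.9],
    [0.5,-2.6,0,1.8,0.9],
    [0.8,-3.9,0,2.7,0.9],
    [1,-5.2,0,3.6,0.9],
    [1.3,-6.5,0,4.5,0.9],
    [1.5,-7.8,0.5,5.4,0.9],
    [1.8,-9.1,1,6.3,0.9],
    [2,-10.4,1.5,7.1,0.9],
    [2.1,-11.2,2,7.6,0.9],
    [2.1,-11.2,2,7.6,0.9],
  ],
)

```text
time_s: 8.6
position: [0.4791, -0.1707, 0.2542]
tcp_rot: [-0.003, 0.708, 0.706, -0.001]
wrist_force: [0.2, 1.1, 0.3]
opening: 0.0769
grasp_force: 0.0
```

```bash
python3 - <<'E'
from h import *; import pickle
im=manip.get_image("wrist"); save(im,'w3.png'); pickle.dump(im,open('w3.pkl','wb')); s=manip.state(); print(s['time_s'],s['position'],Rq(s['tcp_rot']),s['q'])
E
```

```text
8.65 [ 0.4801749  -0.1700839   0.25541926] [[ 5.11191142e-04  9.99996062e-01 -2.75949161e-03]
 [ 9.99997432e-01 -5.05095414e-04  2.20924919e-03]
 [ 2.20784669e-03 -2.76061387e-03 -9.99993752e-01]] [-5.10804554e-01  6.03149712e-02  1.68507781e+00  5.86752203e-04
  1.39968721e+00 -5.10397327e-01]
```

View pics/w3.png

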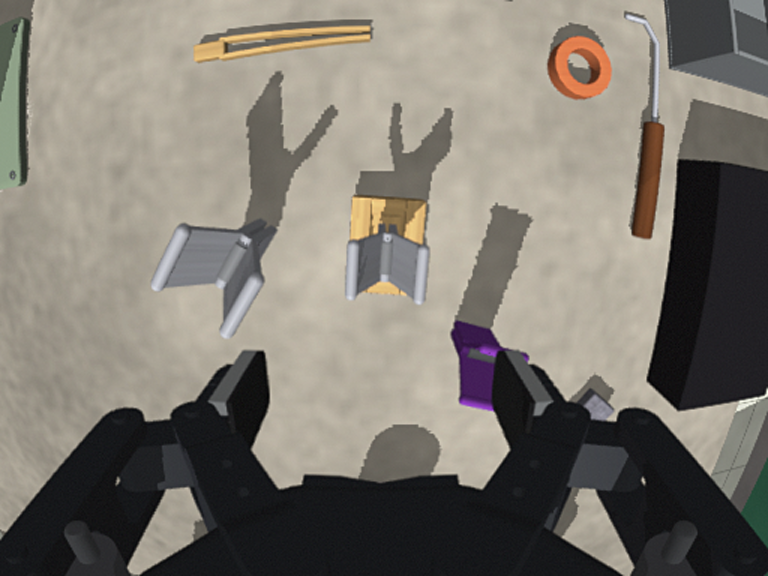

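The clip's lever bars are at (352,240)–(351,298) and (423,247)–(420,300). The big clip is to the left around (210,270) and the purple clip is at (485,370).

```bash
python3 - <<'E'
from h import *; import pickle
np.set_printoptions(precision=4,suppress=True)
im=pickle.load(open('w3.pkl','rb'))
for n,u,v,z in[('La',352,240,.11),('Lb',351,298,.11),('Ra',423,248,.11),('Rb',420,300,.11),('blkTL',352,197,.024),('blkTR',427,199,.024),('purp t1',462,405,.08),('purp t2',493,408,.08),('purp r',525,355,.08),('bigR',225,330,.15),('bigR2',260,282,.15),('bigL',157,287,.15)]: print(n,onz(im,u/1.5,v/1.5,z,True))
d=pickle.load(open('i2.pkl','rb'))
for a in((567,175),(587,240)): print('card',onz(d['side'],180+(a[0]-450)/3.125-.4,95+a[1]/3.125-.4,.094))
E
```

```text
La [ 0.4617 -0.1496  0.11  ]
Lb [ 0.4604 -0.1875  0.11  ]
Ra [ 0.5062 -0.1547  0.11  ]
Rb [ 0.505  -0.1889  0.11  ]
blkTL [ 0.4562 -0.1294  0.024 ]
blkTR [ 0.5168 -0.131   0.024 ]
purp t1 [ 0.5442 -0.2867  0.08  ]
purp t2 [ 0.5703 -0.2907  0.08  ]
purp r [ 0.5914 -0.2438  0.08  ]
bigR [ 0.388 -0.195  0.15 ]
bigR2 [ 0.4123 -0.1657  0.15  ]
bigL [ 0.3459 -0.1687  0.15  ]
card [0.5212 0.203  0.094 ]
card [0.5048 0.0921 0.094 ]
```

Request:
play_rows(
  steps=[
    [0,0.1,0.8,0.17,0.75],
    [0,0.1,1.6,0.17,0.75],
    [0,0.1,2.4,0.17,0.75],
    [0,0.1,3.2,0.17,0.75],
    [0,0.1,3.8,0.17,0.75],
    [0,0.1,4.4,0.17,0.75],
    [0,0.1,4.8,0.17,0.75],
    [0,0.1,5,0.17,0.75],
    [0,0.1,5,0.17,0.75],
  ],
)

```text
time_s: 9.78
position: [0.4843, -0.17, 0.1069]
tcp_rot: [-0.0, 0.717, 0.697, -0.0]
wrist_force: [-0.6, -0.4, 0.5]
opening: 0.0637
grasp_force: 0.0
```

Request:
play_rows(
  steps=[
    [0,0,0.15,0,0.7],
    [0,0,0.25,0,0.65],
    [0,0,0.25,0,0.6],
    [0,0,0.25,0,0.56],
    [0,0,0.25,0,0.53],
    [0,0,0.25,0,0.51],
    [0,0,0.25,0,0.51],
    [0,0,0.25,0,0.51],
  ],
  force=40,
)

```text
time_s: 10.78
position: [0.4856, -0.1708, 0.101]
tcp_rot: [0.002, 0.718, 0.696, 0.001]
wrist_force: [-0.7, 1.3, 6.7]
opening: 0.0437
grasp_force: 9.8
```

Request:
play_rows(
  steps=[
    [0,0,-0.2,0,0.51],
    [0,0,-0.5,0,0.51],
    [0,0,-1,0,0.51],
    [0,0,-1.6,0,0.51],
    [0,0,-2.3,0,0.51],
    [0,0,-3,0,0.49],
    [0,0,-3.7,0,0.46],
    [0,0,-4.4,0,0.43],
    [0,0,-5.1,0,0.4],
    [0,0,-5.1,0,0.36],
  ],
)

```text
time_s: 12.02
position: [0.4852, -0.1709, 0.2551]
tcp_rot: [0.002, 0.717, 0.697, 0.001]
wrist_force: [0.3, 0.1, -0.5]
opening: 0.0308
grasp_force: 7.8
```

```bash
python3 - <<'E'
from h import *; import pickle
d={n:manip.get_image(n) for n in("scene","side","wrist")}; pickle.dump(d,open('i4.pkl','wb'))
A=cv2.resize(d["wrist"]["pixels"][100:300,130:380,::-1],(480,384)); B=cv2.resize(d["side"]["pixels"][95:295,150:300,::-1],None,fx=1.92,fy=1.92,interpolation=cv2.INTER_CUBIC)
cv2.imwrite('pics/w4.png',np.hstack([A,B])); s=manip.state(); print(s['time_s'],s['position'],s['opening'],s['grasp_force'],s['wrist_force'])
E
```

```text
12.175 [ 0.48347866 -0.16995777  0.25163384] 0.030760630389761658 7.749592065811157 [ 0.174497   -0.11528449 -0.70671421]
```

View pics/w4.png

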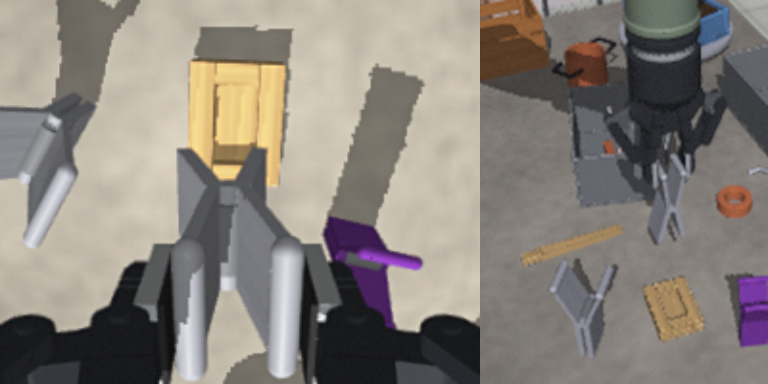

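The clip hangs open between the pads with its jaws spread, and the block is empty. Now the card, using the wrist view w1 (edge (336,440)–(442,428)), checked against the scene and side views.

```bash
python3 - <<'E'
from h import *; import pickle
np.set_printoptions(precision=4,suppress=True)
im=pickle.load(open('w1.pkl','rb'))
a,b=[onz(im,u/1.5,v/1.5,.094,True) for u,v in((336,440),(442,428))]
print(a,b,np.linalg.norm(a-b),(a+b)/2,np.degrees(np.arctan2(-(b-a)[0],(b-a)[1])))
d=pickle.load(open('i2.pkl','rb'))
for n in('scene','side'):
    for p in (a,b): print(n,proj(d[n],p))
# white-ish mask in side
px=d['side']['pixels'].astype(int); m=(px[:,:,0]-px[:,:,2]>8)&(px.sum(2)>380)
m=m.astype(np.uint8); m[:145]=0;m[185:]=0;m[:,:200]=0;m[:,240:]=0
ys,xs=np.nonzero(m)
for y in range(145,180): 
    r=xs[ys==y]; print(y,(r.min(),r.max()) if len(r) else None,end=' ')
print()
E
```

```text
[0.5154 0.1368 0.094 ] [0.5231 0.2063 0.094 ] 0.06991232255433498 [0.5193 0.1715 0.094 ] -6.2673253346402396
scene [304.2611 190.9694]
scene [326.3871 194.8578]
side [221.9949 162.3334]
side [217.2848 149.9203]
145 None 146 None 147 None 148 None 149 None 150 None 151 None 152 None 153 None 154 None 155 None 156 None 157 None 158 None 159 None 160 None 161 None 162 None 163 None 164 None 165 None 166 None 167 None 168 (np.int64(222), np.int64(222)) 169 None 170 (np.int64(222), np.int64(222)) 171 (np.int64(222), np.int64(222)) 172 None 173 (np.int64(223), np.int64(223)) 174 None 175 None 176 None 177 None 178 None 179 None
```

Request:
play_rows(
  steps=[
    [0.3,0,-0.9,0,0.34],
    [1.5,0.1,-0.9,0.1,0.32],
    [2.9,0.2,-0.9,0.2,0.32],
    [4.4,0.3,-0.9,0.3,0.32],
    [5.9,0.4,-0.9,0.4,0.32],
    [7.4,0.6,-0.9,0.46,0.32],
    [8.9,0.7,-0.9,0.46,0.32],
    [10.3,0.8,-0.9,0.46,0.32],
    [11.2,0.88,-0.9,0.46,0.32],
    [11.4,0.88,-0.9,0.46,0.32],
  ],
)

```text
time_s: 13.42
position: [0.5198, 0.1721, 0.2779]
tcp_rot: [-0.001, 0.744, 0.668, -0.001]
wrist_force: [0.0, -0.8, -0.3]
opening: 0.0277
grasp_force: 8.2
```

Request:
play_rows(
  steps=[
    [0,0,0,0,0.32],
    [0,0,0,0,0.32],
    [0,0,0,0,0.32],
  ],
)

```text
time_s: 13.8
position: [0.5207, 0.1698, 0.2794]
tcp_rot: [0.0, 0.745, 0.667, -0.0]
wrist_force: [0.2, 0.2, -0.9]
opening: 0.0272
grasp_force: 8.2
```

```bash
python3 - <<'E'
from h import *; import pickle
d={n:manip.get_image(n) for n in("scene","side","wrist")}; pickle.dump(d,open('i5.pkl','wb'))
s=manip.state(); print(s['time_s'],s['position'],s['opening'],s['grasp_force'],Rq(s['tcp_rot'])[:,1])
c=d["wrist"]["pixels"][110:310,128:384,::-1]; cv2.imwrite('pics/w5.png',cv2.resize(c,None,fx=3,fy=3,interpolation=cv2.INTER_CUBIC))
a=np.array([.5154,.1368,.094]);b=np.array([.5231,.2063,.094])
for p in(a,b): print((proj(d["wrist"],p,True)-[128,110])*3)
E
```

```text
13.95 [0.52080286 0.17019031 0.27961245] 0.027637256963734244 8.177972137928009 [ 9.93866801e-01 -1.10583591e-01  2.26484153e-04]
[369.311569   274.57501734]
[369.02426978  86.29705033]
```

View pics/w5.png

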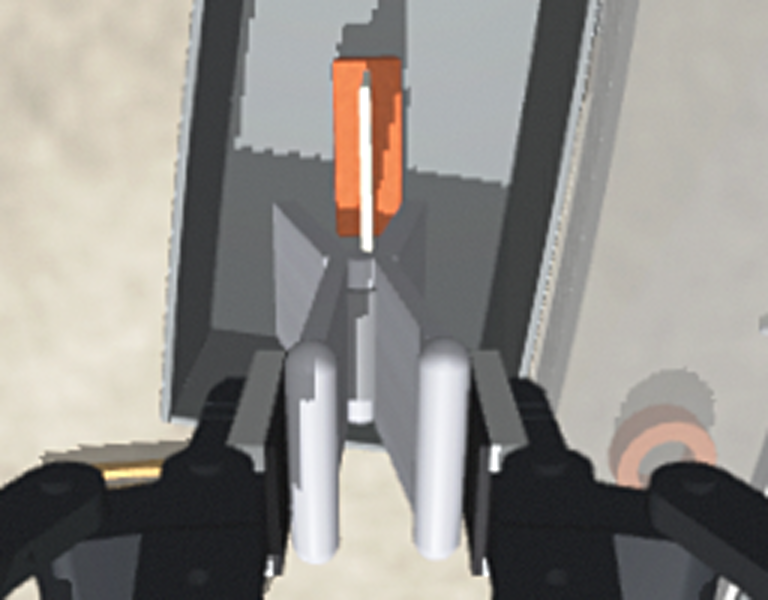

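The card shows as a white line at (366,85–250), and the jaws' outer edges at the +y side are (274,203) and (427,203). The lever bars are centred at 379 and the pin at 361, so the clip tilts slightly. I'll quantify the tip offset and its height, using the side view too.

```bash
python3 - <<'E'
from h import *; import pickle
np.set_printoptions(precision=4,suppress=True)
d=pickle.load(open('i5.pkl','rb')); w=d['wrist']; g=lambda u,v,z:onz(w,128+u/3-.3,110+v/3-.3,z,True)
print('card',g(364,88,.094),g(367,230,.094))
L,Rr=g(274,203,.186),g(427,203,.186); print('tips',L,Rr,(L+Rr)/2,np.linalg.norm(L-Rr))
print('pin',g(361,272,.236),'bars',g(317,350,.283),g(443,350,.283),g(317,555,.283),g(437,555,.283))
tcp=np.array([.5208,.1702,.2796])
for n in('scene','side'):
    q=proj(d[n],tcp-[0.005,0,.06]); x,y=int(q[0]),int(q[1]); x0,y0=x-45,y-50
    cv2.imwrite(f'pics/c5{n}.png',cv2.resize(d[n]['pixels'][y0:y0+120,x0:x0+90,::-1],None,fx=4.2,fy=4.2,interpolation=cv2.INTER_CUBIC)); print(n,x0,y0)
cv2.imwrite('pics/c5.png',np.hstack([cv2.imread('pics/c5scene.png'),cv2.imread('pics/c5side.png')]))
E
```

```text
card [0.521  0.2062 0.094 ] [0.5162 0.1544 0.094 ]
tips [0.4969 0.1891 0.186 ] [0.5361 0.1847 0.186 ] [0.5165 0.1869 0.186 ] 0.03950521701455016
pin [0.5198 0.184  0.236 ] bars [0.5142 0.1873 0.283 ] [0.5334 0.1852 0.283 ] [0.5088 0.1489 0.283 ] [0.5293 0.1466 0.283 ]
scene 273 106
side 170 71
```

View pics/c5.png

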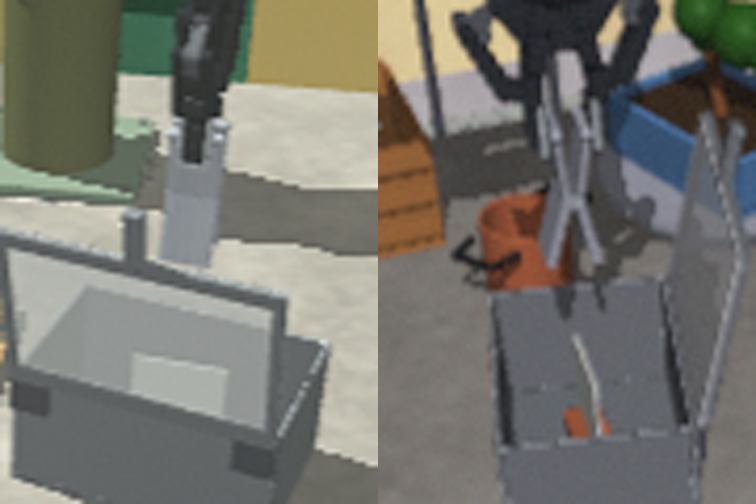

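The scene and side crops show the clip gaping above the tray, with its tips at about side crop (553,262) and (600,262) and the card below at (575,335)–(598,400). I check the tip height from the side view.

```bash
python3 - <<'E'
from h import *; import pickle
d=pickle.load(open('i5.pkl','rb'))
for u in(553,600):
    o,r=ray(d['side'],170+(u-378)/4.2-.4,71+264/4.2-.4); print(o+r*(.151-o[1])/r[1])
o,r=ray(d['scene'],273+187/4.2-.4,106+264/4.2-.4); print(o+r*(.535-o[0])/r[0])
E
```

```text
[0.495776   0.151      0.19390926]
[0.52924147 0.151      0.18528523]
[0.535      0.17078331 0.19074296]
```

Request:
play_rows(
  steps=[
    [0.1,0.1,0.4,0,0.32],
    [0.1,0.1,0.8,0,0.32],
    [0.1,0.1,1.2,0,0.32],
    [0.1,0.1,1.6,0,0.32],
    [0.1,0.1,2,0,0.32],
    [0.1,0.1,2.3,0,0.32],
    [0.1,0.1,2.5,0,0.32],
    [0.1,0.1,2.5,0,0.32],
  ],
)

```text
time_s: 14.95
position: [0.5238, 0.1734, 0.204]
tcp_rot: [-0.0, 0.745, 0.667, -0.0]
wrist_force: [0.5, 0.1, -0.9]
opening: 0.0274
grasp_force: 8.2
```

```bash
python3 - <<'E'
from h import *; import pickle
w=manip.get_image("wrist"); pickle.dump(w,open('w6.pkl','wb')); p=w['pixels'].astype(int)
for v in range(125,200,6):
    c=np.nonzero(p[v,215:285].min(1)>205)[0]+215
    print(v,(c.min(),c.max(),len(c)) if len(c) else None, [onz(w,c.mean(),v,.094,True)[:2].round(4) if len(c) else None])
print('tip mid',onz(w,128+350.5/3-.3,110+203/3-.3,.112,True), proj(w,[.5175,.1695,.094],True))
print(p[175,205:285,:].mean(1).astype(int).tolist())
E
```

```text
125 None [None]
131 None [None]
137 None [None]
143 None [None]
149 None [None]
155 None [None]
161 None [None]
167 (np.int64(247), np.int64(247), 1) [array([0.5215, 0.1948])]
173 (np.int64(244), np.int64(247), 4) [array([0.5197, 0.1899])]
179 (np.int64(244), np.int64(247), 4) [array([0.5191, 0.1848])]
185 (np.int64(244), np.int64(247), 4) [array([0.5185, 0.1797])]
191 (np.int64(244), np.int64(247), 4) [array([0.5179, 0.1745])]
197 (np.int64(236), np.int64(251), 3) [array([0.5174, 0.1693])]
tip mid [0.51950765 0.1905476  0.112     ] [245.69810547 196.7230858 ]
[107, 105, 107, 104, 113, 178, 191, 190, 189, 190, 191, 188, 146, 139, 141, 190, 190, 189, 190, 189, 189, 189, 190, 188, 188, 186, 186, 188, 185, 149, 160, 162, 159, 159, 160, 157, 155, 159, 223, 255, 255, 255, 231, 115, 98, 99, 102, 103, 100, 114, 154, 155, 164, 166, 163, 148, 114, 106, 131, 189, 191, 190, 189, 188, 188, 187, 187, 186, 186, 186, 185, 185, 185, 186, 186, 185, 186, 185, 186, 184]
```

Request:
play_rows(
  steps=[
    [0,0,0.2,0,0.32],
    [0,0,0.4,0,0.32],
    [0,0,0.6,0,0.32],
    [0,0,0.8,0,0.32],
    [0,0,1,0,0.32],
    [0,0,1.15,0,0.32],
    [0,0,1.15,0,0.32],
    [0,0,1.15,0,0.32],
    [0,0,1.15,0,0.32],
  ],
)

```text
time_s: 16.12
position: [0.5243, 0.1735, 0.1703]
tcp_rot: [0.0, 0.745, 0.667, 0.0]
wrist_force: [-0.4, -0.1, -0.3]
opening: 0.0272
grasp_force: 8.2
```

```bash
python3 - <<'E'
from h import *
w=manip.get_image("wrist"); p=w['pixels'].astype(int)
for v in range(155,200,4):
    c=np.nonzero(p[v,225:270].min(1)>205)[0]+225
    if len(c): print(v,c.min(),c.max(),onz(w,c.mean(),v,.094,True)[:2].round(4))
print('tip mid',onz(w,128+350.5/3-.3,110+203/3-.3,.078,True)); s=manip.state(); print(s['position'],s['opening'],s['grasp_force'],s['wrist_force'],s['time_s'])
d=manip.get_image('side')['pixels'].astype(int)
px=manip.get_image('side')
for q in([.52,.1713,.094],[.502,.155,.08],[.535,.15,.078]): print(proj(px,q))
print(d[145:185:3,200:235].mean(2).astype(int))
E
```

```text
163 241 243 [0.5204 0.2049]
167 241 243 [0.5201 0.2021]
171 242 243 [0.5201 0.1991]
175 242 243 [0.5198 0.1962]
179 242 243 [0.5194 0.1933]
183 242 243 [0.5191 0.1904]
187 242 243 [0.5187 0.1875]
191 243 244 [0.5191 0.1844]
199 251 251 [0.5238 0.1778]
tip mid [0.52013182 0.19058621 0.078     ]
[0.52424523 0.17345568 0.17030736] 0.027745194735481662 8.181960582733154 [-0.47181829 -0.54706179 -0.49577338] 16.175
[219.83563285 155.97520593]
[216.36888745 163.82885413]
[226.96679551 162.64271876]
[[102 103 104 102 103 103 100 102 103 102 100  99  76  62  60  84  82 104
  113 101  91 103 126  92  59  61  61  62  60  92 101 102 103 102 100]
 [102 103 102 104 102 103  99 101 102 102 103 102 101  76  78  97  98 102
  132 130 109 120 110  76  62  78  83  83  98 102 103 102 101 103 102]
 [ 97 101 102 101 102 103 104 104 103 100 101 102 105 102 100  99  99 113
  134 136 122 126 137 101  65  92 103 100 101 102 102 101 101 104 101]
 [ 91 102 103 102 103 102 102 101 104 101 102 102 103  99  98  99 108 133
  130  89  63  70 124 139 119 103 102 102 104 100 101 104 102 104 102]
 [ 75  95 101 102 102 
[... 728 characters left out ...]
 100 103 100 100 101 101 102 102  80  79  90  94
   95  94  96  96 149 126  98 106 101 103 103 103 103 104 102 101 101]
 [ 41  50  79  97 104  99  95  97  95  99 101 105 102 124 122 110 114 115
  111 112  98 105 106 114 117 116 115 116 114 116 104  94 100 103 102]
 [120 104  95  99 101 102 103 103 101 103 103 103 101 100 102 101 102 102
  104 102 101 101 102 104 103 102 102 103 104 104 103 100 103 104 100]
 [ 98 102 103 102 102 104 101 101 102 100 101 103 102 103 103 102 101 102
  100 103 103 104 103 102 105 102 102 102 100 101 102 100 102 101 103]
 [101 100 101  99 103 101 102 103 102 102  99 102 103 102 102 103 103 102
  100 101 101 101 103 103 103 103 103 101 103 100 101 102 103 103 102]]
```

```bash
python3 -c "
from rig import manip
print(manip.close_job())"
```

```text
the job is handed in; nothing more can be done
None
```

I handed the job in at about 16 s of the 67 s; the hand-in returned no verdict. The cover is back on its stop, and the clip is held open astride the card's middle with a gape of about 28 mm and its tips about 13–19 mm below the edge. The last readings gave about 8 N of grip and no sign of touching the card or tray.

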